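# Lock the battery cap of a logger with the cover key

### The job

Lock the battery cap of the grey instrument housing: take the flat-bladed cover key (the one with the flat rectangular handle) from the wooden rack, push its blade to the bottom of the cap's slot and turn the cap clockwise, seen from above, to its stop, so that the slot lies in line with the housing. Then put the key down in the open white tray and let go of it.

Things in the scene. Friction and masses are not known exactly. Their poses are not given: they have to be found in the camera images.
- key_center (a point): Cover key standing loose in a slot (16 mm deep) of a low wooden rack; lifts straight out. Point: centre of its flat black handle, 57 mm above the table at the start; handle 40 (x) x 14 (y) x 50 mm high (z), gripped across the 14 mm. Under it a steel blade 36 mm wide (x), 5 thick (y), 26 long: its end lies 51 mm below the point. Half a turn about z is the same. The round-handled spanner beside it is not wanted.
- cap_slot (a point): Slot of the 60 mm round aluminium battery cap on a fixed grey housing (180 x 100 x 45 mm), turning with the cap. Point: centre of the slot's floor, 49 mm above the table; x along the slot, z up. Slot 14 mm deep, open at both ends, between two half-moons: 9 mm wide in the lower 8 mm, flaring to 21 mm at the mouth. The blade has about 8 degrees of play in it each way. The small black plug is not the cap.
- battery_cap (a joint): Angle of the battery cap, rad: 0 open (slot across the housing's length), growing clockwise seen from above, 1.57 locked at its stop (slot along the housing's length). Starts at 0 to 0.3. Turns against light friction (0.08 N m) and stays where it is left.
- tray_in (a point): Open white tray, 140 x 140 mm outside, 35 mm high, walls 4 mm thick, fixed and empty, on the other side of the housing from the rack. Point: centre of its inner floor, about 4 mm above the table; x and y run along its walls.
There are look-alikes about, which are no part of the job. Of the things shaped like the part that bears cap_slot, the grey one is meant.

How it is judged (in metres and radians):
On the way, in this order (a step that is already met when the one before it is completed fails the run):
1. the key's blade is at the bottom of the cap's slot, the cap still open (under 0.6 rad) (horizontal distance between key_center and cap_slot below 0.015 m and z of key_center in the frame of cap_slot below 0.059 m and angle between the x axis of key_center and the x axis of cap_slot, either way round below 0.3 rad and value of joint battery_cap below 0.6 rad), for 0.1 s.
2. the cap has been turned to within 12 degrees of its stop with the key's blade still in the slot (value of joint battery_cap above 1.36 rad and horizontal distance between key_center and cap_slot below 0.02 m and z of key_center in the frame of cap_slot below 0.063 m), for 0.1 s.
At the end, for the whole second after the job is handed in: The cap is within 12 degrees of its locked stop, and the key rests released inside the tray: the centre of its handle within the tray's outline (72 mm of the middle along each wall) and lower than 75 mm above the table (value of joint battery_cap above 1.36 rad and x of key_center in the frame of tray_in between -0.072 and 0.072 m and y of key_center in the frame of tray_in between -0.072 and 0.072 m and height (world z) of key_center below 0.075 m and linear speed of key below 0.03 m/s); the robot touches nothing.
It also fails if it takes over 48 s, if anything falls off the work surface, if the arm or the gripper's body presses on something with over 40 N, if the wrist force passes 120 N, or if a joint passes its speed limit or range.

### The arm

A 7-joint arm with a two-finger parallel gripper is mounted at the origin on the work surface. World frame = base frame: x ahead of the robot, y to its left, z up, the work surface at z = 0. Lengths are in mm, angles in degrees, forces in N, time in s.
With the tool pointing down it reaches from about 400 to 850 mm from the base axis. Payload 10.4 kg.
Tool frame: the origin (TCP) lies midway between the tips of the shut fingers; the grasp point (between the pads) lies behind it (robot.grasp_offset is the z of the grasp point in the tool frame, in mm); z points along the fingers, y is the line along which they close (so a half turn about z gives the same grasp; the last joint's range is limited). The gripper opens to 85 mm and grips with 20 to 120 N. Pads are 22 mm wide; open, the fingers measure 114 mm over their backs; the gripper's body (76 mm by 85 mm) begins 54 mm behind the grasp point. The pads swing forward as they close: fully open they stand 13 mm farther back than shut.
Start: joints at [-78.071, 19.034, -3.707, 83.658, 1.238, 77.344, -5.071], TCP at [142.958, 608.452, 231.338] pointing down, gripper open.
Joint ranges: [-148.97, 148.97], [-28.65, 121.19], [-84.17, 76.75], [9.2, 138.47], [-72.65, 252.65], [3.7, 117.97], [-149.18, 149.18]. Speed limits (degrees/s): [127.2, 127.2, 159.86, 159.86, 180, 180, 180].

### API

Orientations are given as a 3x3 rotation matrix whose columns are the frame's x, y, z axes.
In Python, from cell import robot, snapshot gives the robot as it stands. The module is installed in compiled form; this text tells all that it offers.
- The arm moves only by the tool apply_moves, never from a script. Its argument "increments" is a list that holds one entry, the list of rows, each a list of 7 numbers: the closure, from 0 (fully open) to 1 (shut), then the shift along the world's x, y, z in mm, then the turn, a rotation vector about the world's x, y, z in degrees. In form: [[[jaw, dx, dy, dz, wx, wy, wz], ...]]. A call has 1 to 12 rows; each row shifts and turns the commanded pose from where the row before left it; what a row does not reach is not made up. A row lasts 1/12 s, in which the tool goes at most 41.7 mm and 7.16 degrees, less where a joint would pass 70% of its speed; a pose out of reach is approached as far as the arm can. A call with a gripper value outside its range is refused whole. The fingers move at their own pace and stop on an object; "force" is the grip in N (left out, the last holds). Time passes only in rows, so rows that do not move let the fingers close. It gives the time, the measured TCP pose, the force, the opening and the grip force at its end, in the units of the state.
- robot.get_state(): the state, without advancing time (a new reading comes with each control period).
- snapshot(name): name is "scene" or "top"; returns a dict with "image" (480x640x3 uint8, blue, green, red), "mtx" (3x3 intrinsics, pixels), "distortion" ([k1, k2, p1, p2, k3] as OpenCV has them; the pictures are not rectified), "R" (3x3) and "t" (3): a world point X has camera coordinates R X + t. Camera axes: x right, y down, z forward; pixel columns grow to the right and rows downward; lengths in mm; the calibration is good to about 2 mm. A picture is of the moment at which its call begins. There is no depth.
- robot.sign_off(): hands the job in; it is judged then, once.
The state is a dict: "time": time; "joints": joint angles; "dq": joint speeds; "joint_torque": joint torques, N m; "tcp_pos": TCP position; "ee_rot": TCP orientation; "contact_force": force on the tool from outside, world axes, zero at the start; "torque": the same for the moment, N m; "finger_gap": opening from 0.0 (shut) to 1.0 (fully open); "grasp_force": force on a finger pad.
Only numpy, scipy, OpenCV 4.12 (cv2) and the standard library are available. Lean on these libraries where they do the work, as an engineer would, in place of code of your own. Each camera call takes 0.05 s, during which the arm holds its last target. There are 200 camera calls.

## Working session

There is one attempt and no reset: what is moved stays moved. The work goes in short steps, Python scripts to look and compute and a tool call to move; the robot and the scene stay as the last step left them, time stands still between calls to the robot, and variables do not carry over. Pictures are saved under pics/ and viewed, at most 10 in all, crops included, and the job is handed in when it is done.

Besides the shell and the picture viewer there is one more tool, called after "Emit:" by a JSON object that holds its "method" and its "body", one argument or row to a line. apply_moves: Moves the arm, as the interface text tells. Its arguments: {"type":"object","properties":{"increments":{"type":"array"},"force":{"type":"number"}},"required":["increments"]}

```bash
mkdir -p pics; cat > h.py <<'E'
import numpy as np, cv2
from cell import robot, snapshot
def ray(s,uv,z):
    p=cv2.undistortPoints(np.array([[uv]],float),np.array(s["mtx"]),np.array(s["distortion"]))[0,0]
    R=np.array(s["R"]);t=np.array(s["t"]).ravel()
    c=-R.T@t; d=R.T@np.array([p[0],p[1],1]); return c+d*(z-c[2])/d[2]
def proj(s,X):
    R=np.array(s["R"]);t=np.array(s["t"],float).ravel()
    return cv2.projectPoints(np.array([X],float),cv2.Rodrigues(R)[0],t,np.array(s["mtx"]),np.array(s["distortion"]))[0][0,0]
E
python3 - <<'E'
from h import *
import pickle
S={}
for n in("scene","top"):
    s=snapshot(n);S[n]=s;cv2.imwrite(f"pics/{n}0.png",s["image"]); print(n,-np.array(s["R"]).T@np.array(s["t"]).ravel())
pickle.dump(S,open("s0.pkl","wb"))
st=robot.get_state();print(st,robot.grasp_offset)
E
```

```text
scene [875.34469804 754.47911822 685.37776134]
top [ 344.96266586  -27.93940957 1073.11480019]
{'time': 0.1, 'joints': array([-78.07164494,  19.067543  ,  -3.7071307 ,  83.70246302,
         1.23485372,  77.3432379 ,  -5.06922369]), 'dq': array([-0.03201626, -0.05935242,  0.05003713,  0.02046852, -0.01920137,
       -0.04592455,  0.02339879]), 'joint_torque': array([ 1.10363831e-03, -6.26740837e+01,  4.87163127e-02, -3.92427278e+01,
        1.61434704e-02,  6.89729219e-03, -7.40445785e-07]), 'tcp_pos': array([142.87378638, 608.09389755, 230.59373622]), 'ee_rot': array([[-9.73494479e-01,  2.28710339e-01, -2.81776751e-04],
       [ 2.28710513e-01,  9.73493674e-01, -1.25257157e-03],
       [-1.21681841e-05, -1.28381681e-03, -9.99999176e-01]]), 'contact_force': array([-0.40971741, -0.20876781,  0.92536179]), 'torque': array([-0.01778525, -0.02008706, -0.00237219]), 'grasp_force': 0.0, 'finger_gap': 1.0025314343916496} -18.700000000000003
```

View pics/scene0.png

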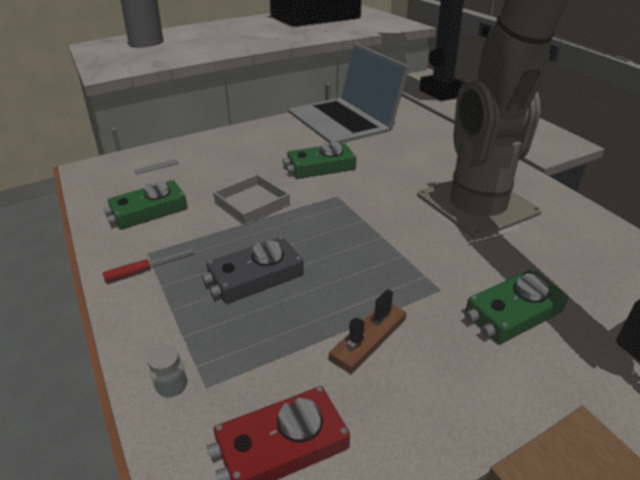

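View pics/top0.png

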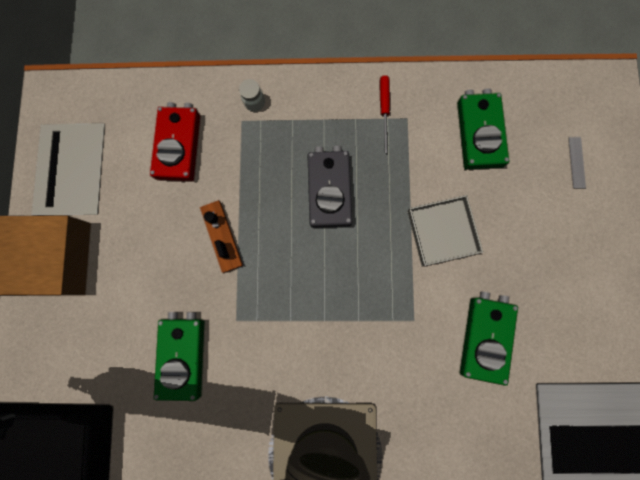

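The scene has one grey housing, top (330,188) / scene (255,268). The others are red at top (176,143) and green at (484,130), (179,358) and (490,338), so the grey one is the target. The rack holds a round handle at top (211,217) / scene (356,330) and a flat one at top (223,249) / scene (384,306), and the flat one is the key. The tray is at top (445,231). I'll confirm with an enlarged crop.

```bash
python3 - <<'E'
import pickle,cv2,numpy as np
S=pickle.load(open("s0.pkl","rb"))
def c(n,u,v,w,h,k): return cv2.resize(S[n]["image"][v:v+h,u:u+w],None,fx=k,fy=k,interpolation=cv2.INTER_CUBIC)
a=np.hstack([c("top",190,195,65,50*3//2,4*1),c("top",300,140,65,75+15,4)[:300]][:2]) if 0 else None
A=c("top",195,195,50,80,5);B=c("top",300,140,60,80,5);C=c("scene",335,280,50,80,5)
im=np.hstack([A,B,C]);im=np.clip(im.astype(float)*1.5,0,255).astype(np.uint8)
cv2.imwrite("pics/crop1.png",im);print(im.shape)
E
```

```text
(400, 800, 3)
```

View pics/crop1.png

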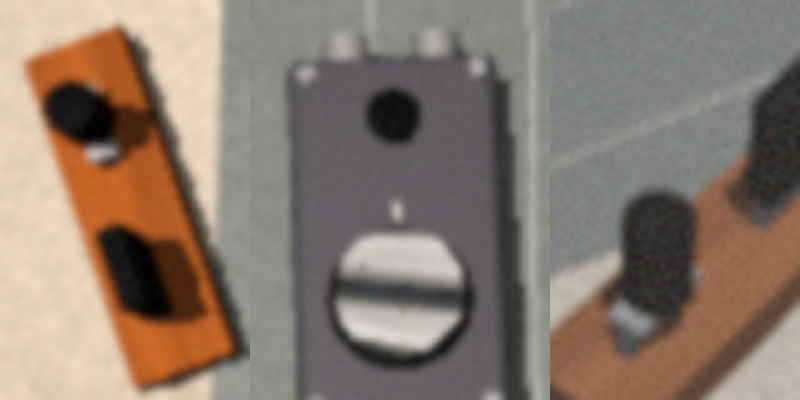

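The crop confirms the flat rectangular handle at about top (222,249), with the round spanner at (211,217). The grey cap's slot runs across the housing, tilted slightly clockwise, with its centre near (330.4,198.4).

```bash
cat > fit.py <<'E'
from h import *
from scipy.optimize import minimize
def boxpts(x,y,yaw,sx,sy,z0,z1):
    c,s=np.cos(yaw),np.sin(yaw)
    return [[x+c*a*sx/2-s*b*sy/2,y+s*a*sx/2+c*b*sy/2,z] for a in(1,-1) for b in(1,-1) for z in(z0,z1)]
def sil(s,pts,K,u0,v0,w,h):
    q=np.array([proj(s,p) for p in pts]); q=(q-[u0,v0]+.5)*K
    m=np.zeros((h*K,w*K),np.uint8); cv2.fillConvexPoly(m,np.round(cv2.convexHull(q.astype(np.float32))*16).astype(int),1,shift=4); return m
def fitbox(items,x0,sx,sy,z0,z1,K=6):
    def cost(p):
        r=0
        for s,m,(u,v,w,h) in items:
            a=sil(s,boxpts(*p[:2],p[2],sx,sy,z0,z1),K,u,v,w,h)>0
            r+=1-(a&m).sum()/max((a|m).sum(),1)
        return r
    best=None
    for dy in(-.25,0,.25):
        r=minimize(cost,[x0[0],x0[1],x0[2]+dy],method="Nelder-Mead",options=dict(initial_simplex=np.array([x0[:2]+[x0[2]+dy]]*4)+np.array([[0,0,0],[10,0,0],[0,10,0],[0,0,.3]]),maxiter=150))
        if best is None or r.fun<best.fun: best=r
    return best.x,best.fun
def mask(s,win,thr,K=6):
    u,v,w,h=win; m=s["image"][v:v+h,u:u+w].max(2)
    m=cv2.resize(m,None,fx=K,fy=K,interpolation=cv2.INTER_LINEAR)<thr
    n,l,st,_=cv2.connectedComponentsWithStats(m.astype(np.uint8)); 
    return l==1+np.argmax(st[1:,4])
E
python3 - <<'E'
from fit import *
import pickle
S=pickle.load(open("s0.pkl","rb"));T,C=S["top"],S["scene"]
f=lambda u,v,u0,v0:(u0+u/5,v0+v/5)
rk=[ray(T,f(*p,195,195),22)[:2] for p in [(25,65),(122,25),(240,350),(140,388)]]
print("rack",np.round(rk,1)); d=rk[0]-rk[3];d2=rk[1]-rk[2]
yr=np.arctan2(*(d+d2)[::-1]);print("rack yaw",np.degrees(np.arctan2(d[1],d[0])),np.degrees(np.arctan2(d2[1],d2[0])))
k0=ray(T,(222.5,248.5),60)[:2];print("key0",k0,proj(T,[*k0,57]),proj(C,[*k0,57]))
wt=(205,232,35,36);wc=(366,284,34,46)
it=[(T,mask(T,wt,38),wt),(C,mask(C,wc,38),wc)]
for m in it: print(m[1].sum()/36)
print("both",fitbox(it,[*k0,yr],40,14,32,82)); 
print("top",fitbox(it[:1],[*k0,yr],40,14,32,82))
print("scn",fitbox(it[1:],[*k0,yr],40,14,32,82))
g=lambda u,v:(300+(u-250)/5,140+v/5)
a,b=[ray(T,g(*p),63)[:2] for p in[(330,288),(470,297)]]
print("slot",(a+b)/2,np.degrees(np.arctan2(*(a-b)[::-1])),"len",np.linalg.norm(a-b))
print("circle",ray(T,g(402,291),63))
L=[ray(T,g(*p),45)[:2] for p in[(293,75),(300,390),(485,75),(503,390)]]
for i in(0,2): e=L[i]-L[i+1];print("housing",np.degrees(np.arctan2(e[1],e[0])),np.linalg.norm(L[0]-L[2]))
tr=[ray(T,p,35)[:2] for p in[(411,210),(465,198),(481,251),(426,265)]];print("tray",np.round(tr,1),np.mean(tr,0))
E
```

```text
rack [[569.8 300. ]
 [589.2 253.1]
 [431.  191.5]
 [413.3 238.8]]
rack yaw 21.363903406419528 21.286340411626096
key0 [466.11385603 231.99137312] [222.82570042 248.65263348] [381.30558168 303.87350154]
156.27777777777777
319.6666666666667
both (array([463.59104018, 233.36748263,   0.5900331 ]), np.float64(0.4701547012165238))
top (array([463.78799335, 232.69775653,   0.50059064]), np.float64(0.22320809649244422))
scn (array([464.49554327, 234.9737516 ,   0.61091091]), np.float64(0.22601714518982174))
slot [580.56423825 -15.75698618] 85.65737457347011 len 64.87905583379333
circle [581.26027407 -16.72980123  63.        ]
housing 1.3409924170364689 91.81686243035016
housing 2.483058561846403 91.81686243035016
tray [[ 557.5 -205.9]
 [ 585.2 -333.5]
 [ 459.5 -363.8]
 [ 427.8 -236.1]] [ 507.51931465 -284.84423298]
```

Emit:
{"method": "apply_moves", "body": {
  "increments": [
    [[0,26.7,-31.2,-5,0,0,2.9],[0,26.7,-31.2,-5,0,0,2.9],[0,26.7,-31.2,-5,0,0,2.9],[0,26.7,-31.2,-5,0,0,2.9],[0,26.7,-31.2,-5,0,0,2.9],[0,26.7,-31.2,-5,0,0,2.9],[0,26.7,-31.2,-5,0,0,2.9],[0,26.7,-31.2,-5,0,0,2.9],[0,26.7,-31.2,-5,0,0,2.9],[0,26.7,-31.2,-5,0,0,2.9],[0,26.7,-31.2,-5,0,0,2.9],[0,0,0,0,0,0,2.9]]
  ],
  "force": 60
}}

```text
time: 1.1
tcp_pos: [441.3, 257.2, 175.4]
ee_rot: [[-0.933, -0.36, 0.001], [-0.36, 0.933, -0.003], [0.001, -0.003, -1.0]]
contact_force: [0.3, -0.5, 0.4]
finger_gap: 1.003
grasp_force: 0.0
```

Emit:
{"method": "apply_moves", "body": {
  "increments": [
    [[0,11.4,-12.1,0,0,0,0.1],[0,11.3,-12.1,0,0,0,0.1],[0.2,0,0,-27,0,0,0],[0.2,0,0,-27,0,0,0],[0.2,0,0,-27,0,0,0],[0.2,0,0,-27,0,0,0],[0.2,0,0,-16,0,0,0],[0.2,0,0,-10,0,0,0],[0.2,0,0,0,0,0,0],[0.2,0,0,0,0,0,0]]
  ]
}}

```text
time: 1.93
tcp_pos: [459.4, 241.1, 42.6]
ee_rot: [[-0.929, -0.371, -0.0], [-0.371, 0.929, -0.0], [0.0, -0.0, -1.0]]
contact_force: [0.2, -0.4, 0.3]
finger_gap: 0.801
grasp_force: 0.0
```

```bash
python3 - <<'E'
from h import *
s=snapshot("scene");im=cv2.resize(s["image"][200:380,300:500],None,fx=3,fy=3,interpolation=cv2.INTER_CUBIC)
cv2.imwrite("pics/g1.png",np.clip(im*1.5,0,255).astype(np.uint8))
st=robot.get_state();print(st["tcp_pos"],st["contact_force"],proj(s,[464,233,57]))
E
```

```text
[459.91440531 241.35189539  43.24634674] [-0.16784043  0.87996122  0.22865912] [382.58736544 303.81164048]
```

View pics/g1.png

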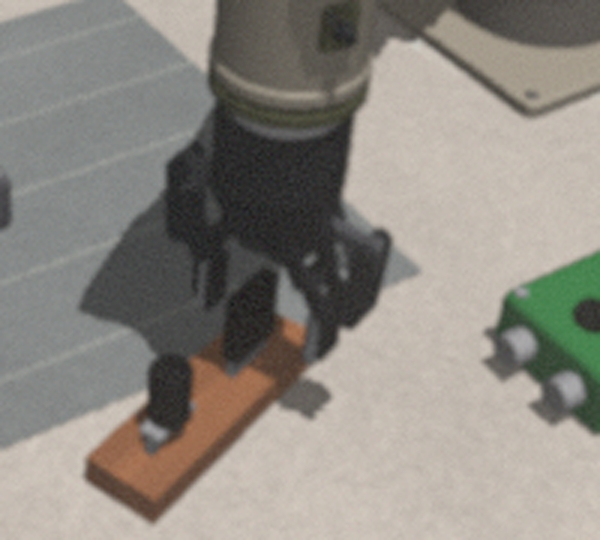

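The gripper straddles the flat handle, with the key at crop (250,315). The fingers sit a few millimetres towards +y, so I'll correct that and then close.

Emit:
{"method": "apply_moves", "body": {
  "increments": [
    [[0.2,4.2,-8.2,-2,0,0,0],[0.2,0,0,0,0,0,0],[1,0,0,0,0,0,0],[1,0,0,0,0,0,0],[1,0,0,0,0,0,0],[1,0,0,0,0,0,0],[1,0,0,0,0,0,0],[1,0,0,0,0,0,0],[1,0,0,0,0,0,0],[1,0,0,0,0,0,0],[1,0,0,0,0,0,0],[1,0,0,0,0,0,0]]
  ],
  "force": 80
}}

```text
time: 2.98
tcp_pos: [463.6, 233.1, 40.5]
ee_rot: [[-0.929, -0.371, 0.0], [-0.371, 0.929, 0.0], [-0.0, 0.0, -1.0]]
contact_force: [-2.2, 0.5, 5.4]
finger_gap: 0.153
grasp_force: 78.0
```

Emit:
{"method": "apply_moves", "body": {
  "increments": [
    [[1,0,0,10,0,0,0],[1,0,0,20,0,0,0],[1,0,0,35,0,0,0],[1,0,0,35,0,0,0],[1,8,-16,0,0,0,-6.5],[1,8,-16,0,0,0,-6.5],[1,8,-16,0,0,0,-6.5],[1,8,-16,0,0,0,-6.5],[1,8,-16,0,0,0,-6.5],[1,8,-16,0,0,0,-6.5],[1,8,-16,0,0,0,-6.5],[1,8,-16,0,0,0,-6.5]]
  ]
}}

```text
time: 3.98
tcp_pos: [527.8, 103.6, 140.8]
ee_rot: [[-0.861, 0.508, 0.0], [0.508, 0.861, -0.0], [-0.0, -0.0, -1.0]]
contact_force: [-0.2, 0.2, -0.8]
finger_gap: 0.158
grasp_force: 78.5
```

Emit:
{"method": "apply_moves", "body": {
  "increments": [
    [[1,6,-13,0,0,0,-6.5],[1,6,-13,0,0,0,-6.5],[1,6,-13,0,0,0,-6.5],[1,6,-13,0,0,0,-6.5],[1,6,-13,0,0,0,-6.5],[1,6,-13,0,0,0,-6.5],[1,6,-13,0,0,0,-6.5],[1,6,-13,0,0,0,-6.5],[1,5,-12,0,0,0,-6.5],[1,0,-5,0,0,0,-5.6],[1,0,0,0,0,0,0],[1,0,0,0,0,0,0]]
  ]
}}

```text
time: 4.98
tcp_pos: [580.4, -16.3, 140.5]
ee_rot: [[0.073, 0.997, -0.0], [0.997, -0.073, -0.0], [-0.0, -0.0, -1.0]]
contact_force: [0.2, 0.3, -1.4]
finger_gap: 0.152
grasp_force: 78.5
```

```bash
python3 - <<'E'
from h import *
import pickle
st=robot.get_state();p=st["tcp_pos"];R=st["ee_rot"];print(p,np.degrees(np.arctan2(R[1,1],R[0,1])),np.degrees(np.arctan2(R[1,0],R[0,0])),st["contact_force"],st["joints"])
S={n:snapshot(n) for n in("scene","top")};pickle.dump(S,open("s1.pkl","wb"))
c=lambda n,u,v,w,h,k:cv2.resize(S[n]["image"][v:v+h,u:u+w],None,fx=k,fy=k,interpolation=cv2.INTER_CUBIC)
im=np.hstack([c("scene",210,190,100,110,4),c("top",290,140,80,88,5)])
cv2.imwrite("pics/h1.png",np.clip(im*1.5,0,255).astype(np.uint8))
for X in([581,-16,63],[*p[:2],p[2]+16],[*p[:2],p[2]-35]): print(proj(S["scene"],X),proj(S["top"],X))
E
```

```text
[580.35166074 -16.30335527 140.48552764] -4.178431598629315 85.82157094030754 [ 0.22808922  0.30672784 -1.40416657] [-33.19431855  19.69296995  36.87238849  98.87735454 -12.80612149
  65.70489401   3.20264945]
[266.98213617 247.49174078] [330.08489771 198.31302712]
[263.94183021 209.22422238] [329.64859028 188.48697174]
[265.75925603 230.52203067] [329.97220084 194.22887815]
```

View pics/h1.png

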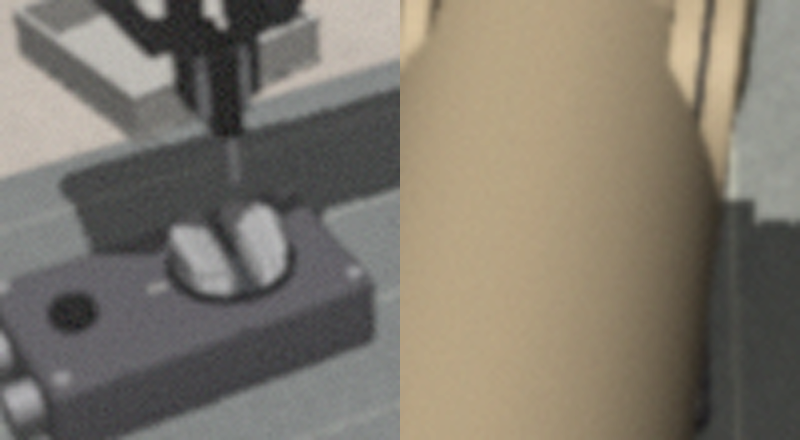

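The picture shows the blade edge-on at crop (235,165), in line with the slot at about (238,248). The scene camera's projections of both are offset by the same few pixels, so they line up. I'll lower the key in steps and watch the force.

Emit:
{"method": "apply_moves", "body": {
  "increments": [
    [[1,0.5,0,-15,0,0,0],[1,0,0,-15,0,0,0],[1,0,0,-6,0,0,0],[1,0,0,-4,0,0,0],[1,0,0,-3,0,0,0],[1,0,0,-3,0,0,0],[1,0,0,0,0,0,0]]
  ]
}}

```text
time: 5.67
tcp_pos: [581.1, -16.1, 94.3]
ee_rot: [[0.075, 0.997, 0.0], [0.997, -0.075, 0.0], [0.0, 0.0, -1.0]]
contact_force: [0.0, 1.6, -1.3]
finger_gap: 0.154
grasp_force: 78.5
```

Emit:
{"method": "apply_moves", "body": {
  "increments": [
    [[1,0,0,-2,0,0,0],[1,0,0,-2,0,0,0],[1,0,0,0,0,0,0]]
  ]
}}

```text
time: 5.92
tcp_pos: [581.0, -16.1, 90.2]
ee_rot: [[0.075, 0.997, 0.0], [0.997, -0.075, 0.0], [0.0, 0.0, -1.0]]
contact_force: [-0.5, -0.4, 0.8]
finger_gap: 0.155
grasp_force: 78.5
```

Emit:
{"method": "apply_moves", "body": {
  "increments": [
    [[1,0,0,-2,0,0,0],[1,0,0,-1,0,0,0],[1,0,0,0,0,0,0]]
  ]
}}

```text
time: 6.17
tcp_pos: [580.9, -16.1, 87.1]
ee_rot: [[0.075, 0.997, -0.0], [0.997, -0.075, -0.0], [-0.0, -0.0, -1.0]]
contact_force: [0.2, 0.8, 0.5]
finger_gap: 0.154
grasp_force: 78.5
```

Emit:
{"method": "apply_moves", "body": {
  "increments": [
    [[1,0,0,-1.5,0,0,0],[1,0,0,-1,0,0,0],[1,0,0,0,0,0,0]]
  ]
}}

```text
time: 6.42
tcp_pos: [580.9, -16.1, 84.6]
ee_rot: [[0.075, 0.997, -0.0], [0.997, -0.075, -0.0], [-0.0, -0.0, -1.0]]
contact_force: [0.8, 0.2, -1.0]
finger_gap: 0.155
grasp_force: 78.5
```

Emit:
{"method": "apply_moves", "body": {
  "increments": [
    [[1,0,0,-1,0,0,0],[1,0,0,0,0,0,0]]
  ]
}}

```text
time: 6.58
tcp_pos: [581.0, -16.1, 83.7]
ee_rot: [[0.075, 0.997, -0.0], [0.997, -0.075, 0.0], [0.0, -0.0, -1.0]]
contact_force: [-0.3, -0.7, -0.2]
finger_gap: 0.154
grasp_force: 78.5
```

Emit:
{"method": "apply_moves", "body": {
  "increments": [
    [[1,0,0,-0.7,0,0,0],[1,0,0,0,0,0,0],[1,0,0,0,0,0,0]]
  ]
}}

```text
time: 6.83
tcp_pos: [581.2, -16.1, 83.6]
ee_rot: [[0.075, 0.997, 0.0], [0.997, -0.075, 0.0], [0.0, 0.0, -1.0]]
contact_force: [-2.1, 1.1, 5.3]
finger_gap: 0.155
grasp_force: 79.2
```

Emit:
{"method": "apply_moves", "body": {
  "increments": [
    [[1,0,0,-0.7,0,0,0],[1,0,0,0,0,0,0],[1,0,0,0,0,0,0]]
  ]
}}

```text
time: 7.08
tcp_pos: [581.3, -16.2, 83.5]
ee_rot: [[0.076, 0.997, 0.0], [0.997, -0.076, 0.001], [0.001, 0.0, -1.0]]
contact_force: [-4.8, 0.3, 12.4]
finger_gap: 0.155
grasp_force: 80.4
```

Emit:
{"method": "apply_moves", "body": {
  "increments": [
    [[1,0,0,0.7,0,0,-3],[1,0,0,0,0,0,-5],[1,0,0,0,0,0,-5],[1,0,0,0,0,0,-5],[1,0,0,0,0,0,-5],[1,0,0,0,0,0,-5],[1,0,0,0,0,0,0]]
  ]
}}

```text
time: 7.67
tcp_pos: [581.6, -16.3, 83.5]
ee_rot: [[0.538, 0.843, 0.001], [0.843, -0.538, -0.0], [0.0, 0.001, -1.0]]
contact_force: [0.4, -0.8, 4.3]
finger_gap: 0.153
grasp_force: 79.2
```

Forces are low, so I'll keep turning. Key yaw is now about 57.5°.

Emit:
{"method": "apply_moves", "body": {
  "increments": [
    [[1,0,0,0,0,0,-5],[1,0,0,0,0,0,-5],[1,0,0,0,0,0,-5],[1,0,0,0,0,0,-5],[1,0,0,0,0,0,-5],[1,0,0,0,0,0,-5],[1,0,0,0,0,0,-5],[1,0,0,0,0,0,-5],[1,0,0,0,0,0,-5],[1,0,0,0,0,0,-5],[1,0,0,0,0,0,0]]
  ]
}}

```text
time: 8.58
tcp_pos: [580.9, -15.5, 83.5]
ee_rot: [[0.991, 0.132, -0.001], [0.132, -0.991, 0.001], [-0.001, -0.001, -1.0]]
contact_force: [-3.7, 2.1, 8.8]
finger_gap: 0.153
grasp_force: 80.0
```

```bash
python3 - <<'E'
from h import *
st=robot.get_state();R=st["ee_rot"];print(np.degrees(np.arctan2(R[1,0],R[0,0])),st["contact_force"],st["torque"],st["joints"],st["tcp_pos"])
E
```

```text
7.577740937269519 [-3.66932839  2.08113811  8.83846833] [ 0.59052723  0.83704092 -0.06218118] [-43.74579804  28.84617543  51.87443595 102.20995038 -25.61997292
  61.60208944 -65.16395475] [580.92402399 -15.45059668  83.50618149]
```

Emit:
{"method": "apply_moves", "body": {
  "increments": [
    [[1,0,0,0,0,0,-4],[1,0,0,0,0,0,-4],[1,0,0,0,0,0,-3],[1,0,0,0,0,0,0]]
  ]
}}

```text
time: 8.92
tcp_pos: [581.0, -15.2, 83.5]
ee_rot: [[0.998, -0.057, -0.001], [-0.057, -0.998, 0.001], [-0.001, -0.001, -1.0]]
contact_force: [-2.7, 3.3, 8.0]
finger_gap: 0.148
grasp_force: 80.0
```

```bash
python3 - <<'E'
from h import *
st=robot.get_state();R=st["ee_rot"];print(np.degrees(np.arctan2(R[1,0],R[0,0])),st["contact_force"],st["torque"],st["tcp_pos"])
E
```

```text
-3.28955029266039 [-2.74875527  3.26043468  8.01172368] [ 0.79029585  0.92748431 -0.02811168] [580.95927742 -15.18646013  83.50114468]
```

Emit:
{"method": "apply_moves", "body": {
  "increments": [
    [[1,0,0,0,0,0,-2],[1,0,0,0,0,0,-2],[1,0,0,0,0,0,0]]
  ]
}}

```text
time: 9.17
tcp_pos: [581.0, -15.1, 83.5]
ee_rot: [[0.992, -0.125, -0.001], [-0.125, -0.992, 0.001], [-0.001, -0.001, -1.0]]
contact_force: [-3.0, 3.3, 9.9]
finger_gap: 0.151
grasp_force: 80.0
```

```bash
python3 - <<'E'
from h import *
st=robot.get_state();R=st["ee_rot"];print(np.degrees(np.arctan2(R[1,0],R[0,0])),st["contact_force"],st["torque"],st["tcp_pos"])
s=snapshot("scene")
im=cv2.resize(s["image"][190:300,190:330],None,fx=5,fy=5,interpolation=cv2.INTER_CUBIC)
cv2.imwrite("pics/l1.png",np.clip(im*1.6,0,255).astype(np.uint8))
E
```

```text
-7.169800709110872 [-3.00555324  3.25721122  9.87439532] [0.7343069  1.01805272 0.42639557] [581.01409329 -15.05462798  83.50337823]
```

View pics/l1.png

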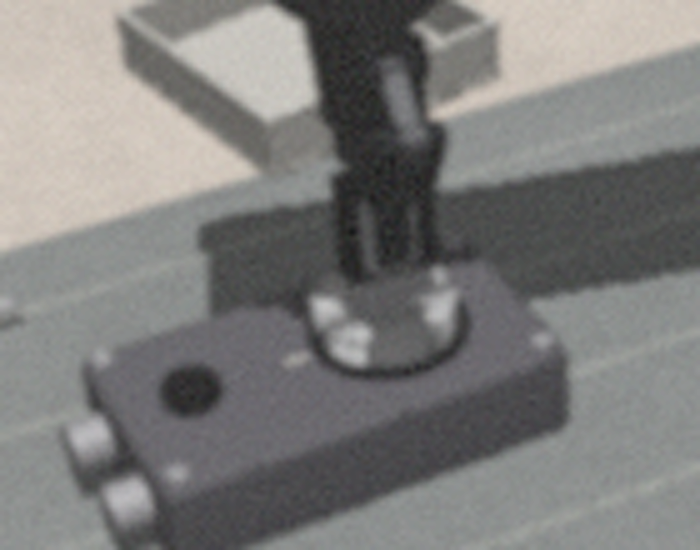

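The moment about z has risen to 0.43 N m, so the cap is at its stop. The picture agrees: the slot lies along the housing at crop (390,330). I'll back off into the play, lift, and check the cap.

Emit:
{"method": "apply_moves", "body": {
  "increments": [
    [[1,0,0,0,0,0,2.5],[1,0,0,1,0,0,2.5],[1,0,0,4,0,0,0],[1,0,0,10,0,0,0],[1,0,0,20,0,0,0],[1,0,0,25,0,0,0],[1,0,0,0,0,0,0]]
  ]
}}

```text
time: 9.8
tcp_pos: [583.2, -17.0, 147.8]
ee_rot: [[0.999, -0.042, 0.006], [-0.042, -0.999, 0.0], [0.006, -0.0, -1.0]]
contact_force: [0.5, -0.5, -0.8]
finger_gap: 0.155
grasp_force: 78.5
```

Emit:
{"method": "apply_moves", "body": {
  "increments": [
    [[1,-6.6,-24.5,0,0,0,-2.7],[1,-6.6,-24.5,0,0,0,-2.7],[1,-6.6,-24.5,0,0,0,-2.7],[1,-6.6,-24.5,0,0,0,-2.7],[1,-6.6,-24.5,0,0,0,-2.7],[1,-6.6,-24.5,0,0,0,-2.7],[1,-6.6,-24.5,0,0,0,-2.7],[1,-6.6,-24.5,0,0,0,-2.7],[1,-6.6,-24.5,0,0,0,-2.7],[1,-6.6,-24.5,0,0,0,-2.7],[1,-7.5,-25,0,0,0,-3],[1,0,0,0,0,0,0]]
  ]
}}

```text
time: 10.8
tcp_pos: [504.4, -291.8, 143.8]
ee_rot: [[0.839, -0.544, -0.0], [-0.544, -0.839, -0.003], [0.001, 0.003, -1.0]]
contact_force: [-1.2, -0.8, -0.7]
finger_gap: 0.152
grasp_force: 78.5
```

```bash
python3 - <<'E'
from h import *
st=robot.get_state();p=st["tcp_pos"];R=st["ee_rot"];print(np.degrees(np.arctan2(R[1,0],R[0,0])),st["contact_force"],p,st["joints"])
s=snapshot("scene");t=snapshot("top")
a=cv2.resize(s["image"][130:310,180:330],None,fx=3,fy=3,interpolation=cv2.INTER_CUBIC)
b=cv2.resize(t["image"][140:275,300:412],None,fx=3,fy=4,interpolation=cv2.INTER_CUBIC)
cv2.imwrite("pics/t1.png",np.clip(np.hstack([a,b])*1.5,0,255).astype(np.uint8))
E
```

```text
-32.9233185145229 [-1.15900683 -0.84372971 -0.70213944] [ 504.40551571 -291.77285763  143.78257401] [-23.56081347  29.67253229  64.3855059   99.19661144 -28.32759044
  69.40129976 -74.67377004]
```

View pics/t1.png

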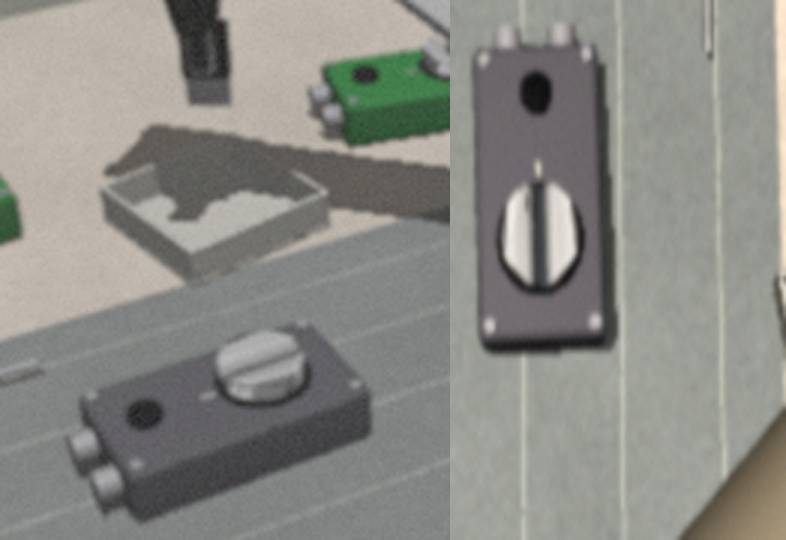

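The cap is locked: its slot runs along the housing at crop (540,235). The key is still held, over the tray. Lowering it now.

Emit:
{"method": "apply_moves", "body": {
  "increments": [
    [[1,1,3,-10,0,0,0],[1,1,2,-25,0,0,0],[1,0,0,-25,0,0,0],[1,0,0,-20,0,0,0],[1,0,0,-10,0,0,0],[1,0,0,-7,0,0,0],[1,0,0,-3,0,0,0],[1,0,0,0,0,0,0]]
  ]
}}

```text
time: 11.57
tcp_pos: [509.8, -280.8, 43.2]
ee_rot: [[0.845, -0.534, -0.0], [-0.534, -0.845, -0.0], [0.0, 0.0, -1.0]]
contact_force: [0.0, -0.3, -0.3]
finger_gap: 0.156
grasp_force: 78.5
```

Emit:
{"method": "apply_moves", "body": {
  "increments": [
    [[1,0,0,-1.5,0,0,0],[1,0,0,-1,0,0,0],[1,0,0,0,0,0,0]]
  ]
}}

```text
time: 11.82
tcp_pos: [509.9, -281.2, 41.1]
ee_rot: [[0.845, -0.535, 0.001], [-0.535, -0.845, -0.0], [0.001, -0.0, -1.0]]
contact_force: [-0.5, -0.4, -0.6]
finger_gap: 0.156
grasp_force: 78.5
```

Position is within 5 mm of the tray's centre. I'll lower to contact and then open.

Emit:
{"method": "apply_moves", "body": {
  "increments": [
    [[1,-1,-2,-1,0,0,0],[1,-1,-1,-1,0,0,0],[1,0,0,0,0,0,0]]
  ]
}}

```text
time: 12.07
tcp_pos: [507.2, -284.6, 38.6]
ee_rot: [[0.845, -0.535, -0.0], [-0.535, -0.845, -0.0], [0.0, 0.0, -1.0]]
contact_force: [-1.0, -0.2, -0.6]
finger_gap: 0.155
grasp_force: 78.5
```

Emit:
{"method": "apply_moves", "body": {
  "increments": [
    [[1,0,0,-0.6,0,0,0],[1,0,0,0,0,0,0],[0.6,0,0,0,0,0,0],[0.6,0,0,0,0,0,0],[0.6,0,0,0,0,0,0],[0.3,0,0,0,0,0,0],[0.3,0,0,0,0,0,0],[0,0,0,0,0,0,0],[0,0,0,0,0,0,0],[0,0,0,0,0,0,0],[0,0,0,0,0,0,0],[0,0,0,0,0,0,0]]
  ]
}}

```text
time: 13.07
tcp_pos: [507.6, -284.1, 38.0]
ee_rot: [[0.845, -0.535, -0.0], [-0.535, -0.845, -0.0], [0.0, 0.0, -1.0]]
contact_force: [-0.0, 0.4, 0.2]
finger_gap: 1.0
grasp_force: 0.0
```

```bash
python3 - <<'E'
from h import *
st=robot.get_state();print(st["contact_force"],st["tcp_pos"],st["finger_gap"])
s=snapshot("scene")
a=cv2.resize(s["image"][130:250,180:330],None,fx=5,fy=5,interpolation=cv2.INTER_CUBIC)
cv2.imwrite("pics/t2.png",np.clip(a*1.5,0,255).astype(np.uint8))
E
```

```text
[-0.02045474  0.43508138  0.23503872] [ 507.57528724 -284.14267204   38.02620973] 0.9999033746442886
```

View pics/t2.png

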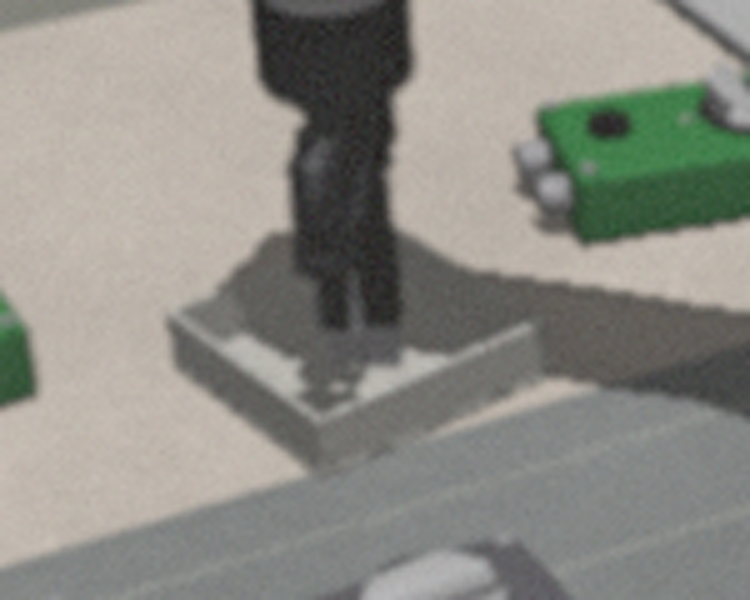

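The fingers are open, and the key's handle stands between them near crop (380,290), inside the tray. I'll withdraw straight up.

Emit:
{"method": "apply_moves", "body": {
  "increments": [
    [[0,0,0,5,0,0,0],[0,0,0,10,0,0,0],[0,0,0,15,0,0,0],[0,0,0,20,0,0,0],[0,0,0,30,0,0,0],[0,0,0,30,0,0,0],[0,0,0,30,0,0,0],[0,-15,15,20,0,0,0],[0,-30,30,10,0,0,0],[0,-25,25,0,0,0,0],[0,0,0,0,0,0,0],[0,0,0,0,0,0,0]]
  ]
}}

```text
time: 14.12
tcp_pos: [455.1, -229.1, 210.5]
ee_rot: [[0.845, -0.535, 0.006], [-0.535, -0.845, 0.002], [0.004, -0.005, -1.0]]
contact_force: [1.0, 0.2, -0.2]
finger_gap: 0.996
grasp_force: 0.0
```

```bash
python3 - <<'E'
from h import *
st=robot.get_state();print(st["contact_force"],st["tcp_pos"])
s=snapshot("scene");t=snapshot("top")
a=cv2.resize(s["image"][150:300,190:315],None,fx=3,fy=3,interpolation=cv2.INTER_CUBIC)
b=cv2.resize(t["image"][140:290,305:495],None,fx=2,fy=3,interpolation=cv2.INTER_CUBIC)
cv2.imwrite("pics/t3.png",np.clip(np.hstack([a,b])*1.5,0,255).astype(np.uint8))
E
```

```text
[ 0.96112584  0.16902441 -0.19032233] [ 455.06743142 -229.1267078   210.476813  ]
```

View pics/t3.png

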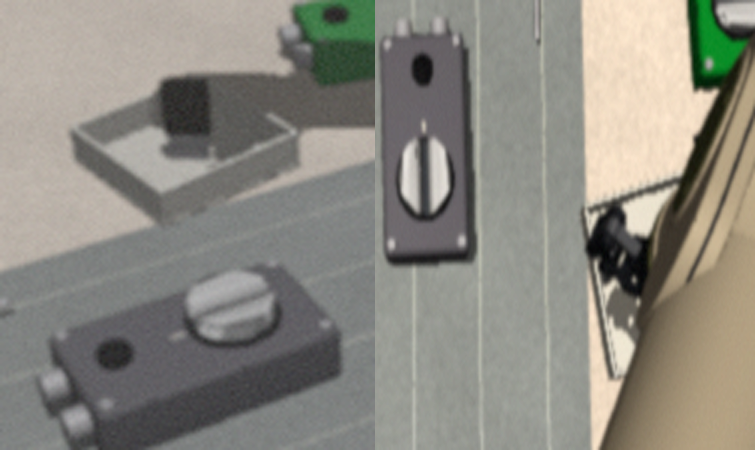

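The key stands released inside the tray (crop (185,105)), the cap is locked and the gripper is clear. Handing in.

```bash
python3 -c "
from cell import robot
print(robot.sign_off())"
```

```text
the job is handed in; nothing more can be done
None
```

I turned the cap to its locked stop with the flat-handled key, left the key standing released in the white tray, and handed the job in at about 14 s; no verdict was returned.

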